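# Fetch the kitchen timer from between the jars

### The job

The kitchen timer is boxed in between the pepper mill and the spice jar in the wooden caddy. First stand both the mill and the jar upright on the blue tray, then, while both stand there, take the timer out and set it upright in the middle of the round green mat; last, put the mill and the jar back upright in the caddy, each in the same pocket it came from. Do not tip any of them over, and leave the orange mug and the food tin where they are.

Things in the scene. Friction and masses are not known exactly. Their poses are not given: they have to be found in the camera images.
- rack: Fixed dark wooden caddy, base 96x220x20 mm. Origin: underside centre, on the worktop; y along its length, z up. Two round flat pockets, 72 wide, 10 deep (floor 10 above the worktop), at y = +70 and -70, for mill and jar; between them a flat (20 above the worktop) where the timer starts. Rails along both long sides: inner faces at x = +-40, 8 thick, tops 78 above the worktop; short ends open.
- mill: Pepper mill of brown wood, round: body 58 mm across up to 122 mm, then a ball-shaped head 50 mm across from 123 to 159 mm (widest at about 140), small metal nut on top, 170 mm tall in all; the head does not turn; it may lean 1 to 2 degrees as it stands. Origin: centre of its underside; z up. Starts upright in one end pocket of the caddy (either one) and must return to it.
- spice: Spice jar: round glass jar with a dark green flat cap (the top 20 mm) and a label; 46 mm across, 106 mm tall. Origin: centre of its underside; z up. Starts upright in the other end pocket and must return to it.
- timer: Kitchen timer: cream-white round drum 65 mm across and 34 mm high, with a grip bar 8 x 34 mm standing 12 mm above it (46 mm in all); nothing on it turns. Origin: centre of its underside; z up. Its neighbours stand too close for fingers and the rails bar a grasp across them; along the caddy its sides can be gripped once the neighbours are gone.
- tray: Shallow blue metal tray, fixed to the worktop: 120 x 200 mm outside, floor 4 mm above the worktop, rim 12 mm high and 4 mm thick. Origin: centre of the underside; z up, y along its long side. Mill and jar both fit side by side along y.
- mat: Round green mat, fixed to the worktop, 100 mm across, 6 mm thick. Origin: centre of the underside; z up.
- mug: Orange mug, loose bystander, 101 mm tall, about 81 mm across plus a handle; stands at the back of the work. Origin: its underside. Leave it alone.
- tin: Upright food tin with a brown label, loose bystander, 75 mm across, 110 mm tall; stands at the back of the work. Origin: centre of its underside. Leave it alone.
Things that resemble listed ones, but are neither listed nor needed, are in the scene too. There is more than one size of the mat; the job needs the smallest.

How it is judged:
By the outcome, as a careful person would: the job done as asked, in the order asked, and still so for the second after the job is handed in, with the robot touching nothing.
It also fails if it takes over 128 s, if anything falls off the work surface, if the arm or the gripper's body presses on something with over 40 N, if the wrist force passes 120 N, or if a joint passes its speed limit or range.

### The arm

A 6-joint arm with a two-finger parallel gripper is mounted at the origin on a cart in front of the work surface, level with it; the furniture and walls round the work are solid. World frame = base frame: x ahead of the robot, y to its left, z up, the work surface at z = 0. Lengths are in m, angles in rad, forces in N, time in s.
With the tool pointing down it reaches from about 0.35 to 0.975 m from the base axis. Payload 17.4 kg.
Tool frame: the origin (TCP) lies on the centre line of the jaws, within the pads' length; the fingertips stand manip.tips_ahead ahead of it and the grasp point (between the pads) lies 6 mm ahead of it (manip.tips_ahead is the distance from the TCP to the fingertips, in m); z points along the fingers, y is the direction in which the jaws open and shut (so a half turn about z gives the same grasp; the last joint's range is limited). The gripper opens to 85 mm and grips with 20 to 120 N. Pads are 22 mm wide; open, the fingers measure 114 mm over their backs; the gripper's body (76 mm by 85 mm) begins 54 mm behind the grasp point. The pads swing forward as they close: fully open they stand 13 mm farther back than shut.
Start: joints at [-1.217, 0.116, 1.442, -0, 1.584, -0.038], TCP at [0.258, -0.624, 0.256] pointing down, gripper open.
Joint ranges: [-2.83, 2.83], [-0.83, 2.19], [0.07, 2.5], [-1.14, 4.28], [0.01, 3], [-2.97, 2.97]. Speed limits (rad/s): [1.89, 1.89, 2.22, 3.14, 3.14, 3.14].

### API

Orientations are given as a unit quaternion [x, y, z, w].
In Python, from bench import manip gives the robot as it stands.
- The arm moves only by the tool carry_out, never from a script. Its argument "increments" is a list of rows, each an object with "linear": the shift along the tool's x, y, z in mm, a list of three; "turn": the turn about the tool's z in degrees. A call has 1 to 20 rows; each row shifts and turns the commanded pose from where the row before left it, along the tool's axes as they then stand; what a row does not reach is not made up. A row lasts 1/10 s, in which the tool goes at most 50 mm and 8.59 degrees, less where a joint would pass 70% of its speed; a pose out of reach is approached as far as the arm can. A call with a gripper value outside its range is refused whole. "grip" is the opening, from 0 (shut) to 1 (fully open), set as the call begins (left out, the last holds). The fingers move at their own pace and stop on an object; "newtons" is the grip in N (left out, the last holds). Time passes only in rows, so rows that do not move let the fingers close. It gives the time, the measured TCP pose, the force and the opening at its end, in the units of the state.
- manip.get_obs(): the state, without advancing time (a new reading comes with each control period).
- manip.snapshot(name): name is "scene" or "top"; returns (picture, depth): 420x560x3 uint8, red, green, blue; 420x560 float32, m along the optical axis (not along the pixel's ray), 0 where there is no reading.
- manip.get_calibration(name): a dict with "fx", "fy", "cx", "cy" (pixels), "distortion" ([k1, k2, p1, p2, k3] as OpenCV has them; the pictures are not rectified), "camera_from_world" (4x4, takes a point from world to camera coordinates). Camera axes: x right, y down, z forward; pixel columns grow to the right and rows downward; lengths in m; the calibration is good to about 2 mm. A picture is of the moment at which its call begins. get_calibration takes no time and is no camera call.
- manip.sign_off(): hands the job in, once; it reports no verdict.
The state is a dict: "t": time; "joints": joint angles; "dq": joint speeds; "tau": joint torques, N m; "ee_pos": TCP position; "tool_rot": TCP orientation; "force": force on the tool from outside, world axes, zero at the start; "moment": the same for the moment, N m; "grip_width": finger opening in m.
Only numpy, scipy, OpenCV 4.12 (cv2) and the standard library are available. Lean on these libraries where they do the work, as an engineer would, in place of code of your own. Each camera call takes 0.05 s, during which the arm holds its last target. There are 200 camera calls.

## Working session

There is one attempt and no reset: what is moved stays moved. The work goes in short steps, Python scripts to look and compute and a tool call to move; the robot and the scene stay as the last step left them, time stands still between calls to the robot, and variables do not carry over. Pictures are saved under pics/ and viewed, about 12 in all and at most 16, crops included, and the job is handed in when it is done.

Besides the shell and the picture viewer there is one more tool, called after ">>>" by a JSON object that holds its "name" and its "arguments", one argument or row to a line. carry_out: Moves the arm, as the interface text tells. Its arguments: {"type":"object","properties":{"increments":{"type":"array","items":{"type":"object","properties":{"linear":{"type":"array","items":{"type":"number"}},"turn":{"type":"number"}}}},"grip":{"type":"number"},"newtons":{"type":"number"}},"required":["increments"]}

```bash
ls; mkdir -p pics; python3 - <<'E'
from bench import manip
import cv2,numpy as np
print(manip.get_obs(), manip.tips_ahead)
for n in("scene","top"):
    p,d=manip.snapshot(n); cv2.imwrite(f"pics/{n}0.png",p[:,:,::-1]); np.save(f"pics/{n}0.npy",d)
    np.save(f"pics/{n}0rgb.npy",p)
    c=manip.get_calibration(n); print(n,c)
E
```

```text
pics
{'t': 0.0, 'joints': array([-1.21678577e+00,  1.16481042e-01,  1.44229546e+00, -8.41414607e-06,
        1.58399112e+00, -3.78261510e-02]), 'dq': array([ 1.42013432e-03, -3.72941300e-06,  5.89489950e-04, -3.44484132e-04,
        4.60046057e-04, -2.13590222e-03]), 'tau': array([-8.78238352e-04, -7.31984425e+01, -6.32488132e+01, -2.92330196e-04,
        6.21640051e-03, -3.73490661e-05]), 'ee_pos': array([ 0.25768775, -0.62369243,  0.25554674]), 'tool_rot': array([ 9.80869150e-01,  1.94667318e-01, -9.66447070e-05, -5.79496614e-04]), 'force': array([ 0.35756648,  0.84830542, -0.25606624]), 'moment': array([-0.03300049, -0.03684934,  0.00690142]), 'grip_width': 0.08570464723656386} 0.025
scene {'fx': 386.94844020246086, 'fy': 386.94844020246086, 'cx': 277.72825931088147, 'cy': 207.33422694929916, 'distortion': array([-0.09466551,  0.        ,  0.        ,  0.        ,  0.        ]), 'camera_from_world': array([[-0.54596847, -0.83780356, -0.00190278,  0.2907155 ],
       [-0.58566937,  0.38328314, -0.71420265,  0.35400079],
       [ 0.59909082, -0.38881773, -0.6999364 ,  1.03307745],
       [ 0.        ,  0.        ,  0.        ,  1.        ]])}
top {'fx': 473.0265840577693, 'fy': 473.0265840577693, 'cx': 285.6676581695152, 'cy': 212.45952621592372, 'distortion': array([-0.08778272,  0.        ,  0.        ,  0.        ,  0.        ]), 'camera_from_world': array([[ 2.16628562e-02, -9.99755332e-01,  4.47170443e-03,
        -3.97865333e-02],
       [-9.78451363e-01, -2.21194557e-02, -2.05289211e-01,
         5.84667341e-01],
       [ 2.05337895e-01,  7.18053494e-05, -9.78691138e-01,
         1.24911566e+00],
       [ 0.00000000e+00,  0.00000000e+00,  0.00000000e+00,
         1.00000000e+00]])}
```

View pics/scene0.png

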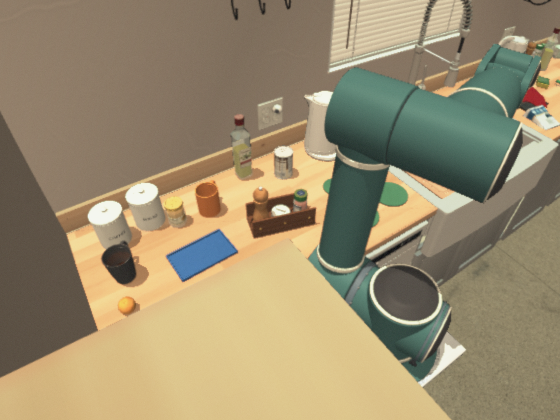

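View pics/top0.png

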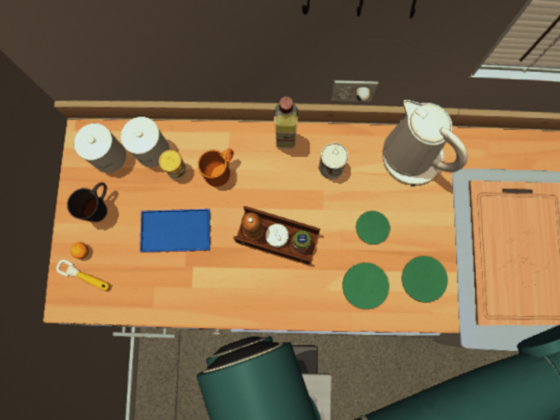

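Top view: mill head (252,222), timer (277,236), jar (302,240) in the caddy; tray (176,230); mats at (373,228), (366,286), (425,279), of which the first looks smallest; mug (214,167), tin (334,160). Look-alikes: yellow-lidded jar (172,163), black mug (87,203), canisters (98,145) and (143,140).

```bash
cat > h.py <<'E'
import cv2,numpy as np
from bench import manip
def rays(n,uv):
    c=manip.get_calibration(n);K=np.array([[c['fx'],0,c['cx']],[0,c['fy'],c['cy']],[0,0,1]])
    x=cv2.undistortPoints(np.asarray(uv,float).reshape(-1,1,2),K,np.asarray(c['distortion'])).reshape(-1,2)
    M=c['camera_from_world'];R=M[:3,:3];o=-R.T@M[:3,3]
    return o,np.c_[x,np.ones(len(x))],R
def onplane(n,uv,z):
    o,d,R=rays(n,uv);w=d@R;return o+w*((z-o[2])/w[:,2])[:,None]
def cloud(n,depth):
    v,u=np.mgrid[:420,:560];o,d,R=rays(n,np.c_[u.ravel(),v.ravel()])
    P=(d*depth.reshape(-1,1))@R+o;P[depth.ravel()==0]=np.nan
    return P.reshape(420,560,3)
def circ(P):
    A=np.c_[2*P,np.ones(len(P))];s=np.linalg.lstsq(A,(P**2).sum(1),rcond=None)[0]
    return s[0],s[1],np.sqrt(s[2]+s[0]**2+s[1]**2)
def comps(m,amin=60):
    m=cv2.morphologyEx(m.astype(np.uint8)*255,cv2.MORPH_OPEN,np.ones((3,3)))
    return [c for c in cv2.findContours(m,cv2.RETR_EXTERNAL,cv2.CHAIN_APPROX_NONE)[0] if cv2.contourArea(c)>amin]
E
python3 - <<'E'
from h import *
np.set_printoptions(precision=4,suppress=True)
p=np.load("pics/top0rgb.npy");d=np.load("pics/top0.npy");P=cloud("top",d)
hsv=cv2.cvtColor(p,cv2.COLOR_RGB2HSV);H,S,V=[hsv[...,i].astype(int) for i in range(3)]
on=np.zeros((420,560),bool);on[120:325,60:450]=1
print("table z",np.nanmedian(P[250:310,220:340,2]))
for c in comps((H>100)&(H<125)&(S>120)&on):
    q=onplane("top",c[:,0],.012)[:,:2]; print("tray",cv2.minAreaRect((q*1000).astype(np.float32)))
for c in comps((H>60)&(H<95)&(S>80)&on):
    q=onplane("top",c[:,0],.006)[:,:2]; print("green",c[:,0].mean(0),cv2.minEnclosingCircle((q*1000).astype(np.float32)),circ(q))
z=P[...,2];roi=np.zeros_like(on);roi[200:270,228:328]=1
m=roi&(z>.070)&(z<.084)
q=P[m][:,:2];print("rails",len(q),cv2.minAreaRect((q*1000).astype(np.float32)),q.mean(0))
def top(name,lo,hi,box):
    r=np.zeros_like(on);r[box[1]:box[3],box[0]:box[2]]=1
    k=r&(z>lo)&(z<hi);vv,uu=np.nonzero(k)
    print(name,k.sum(),np.c_[uu,vv].mean(0),P[k].mean(0),np.ptp(P[k][:,:2],axis=0),P[k][:,2].max(),cv2.minEnclosingCircle((P[k][:,:2]*1000).astype(np.float32)))
top("millhead",.120,.2,(235,205,275,245))
top("jar",.095,.12,(285,222,325,260))
top("timer",.045,.06,(255,215,300,260))
top("timerbar",.061,.072,(260,215,292,255))
top("tin",.1,.13,(315,140,350,185))
top("mug",.09,.12,(190,140,240,190))
top("bottle",.0,.5,(270,95,300,150));top("pitcher",.05,.5,(385,100,470,185))
s=cv2.resize(p[195:275,220:400],None,fx=4.4,fy=4.4,interpolation=cv2.INTER_CUBIC);cv2.imwrite("pics/crop1.png",s[:,:,::-1])
E
```

```text
table z 0.0007808979522407888
tray ((536.9788208007812, 290.56195068359375), (116.72718048095703, 193.30836486816406), 3.074042558670044)
green [365.3968 285.5317] ((392.4100341796875, -255.3330078125), 63.028770446777344) (np.float64(0.39246860505337433), np.float64(-0.2553939012398221), np.float64(0.06137731646830858))
green [424.4344 278.9016] ((413.98834228515625, -424.34906005859375), 62.88932800292969) (np.float64(0.41414327146784996), np.float64(-0.42428844401577015), np.float64(0.06166467265226436))
green [372.3258 227.2472] ((559.0671997070312, -277.4840087890625), 46.47744369506836) (np.float64(0.5593002855696368), np.float64(-0.27760663330970026), np.float64(0.04508599484211835))
rails 567 ((524.4552001953125, -2.0492095947265625), (218.65370178222656, 96.92970275878906), 74.40409088134766) [ 0.5231 -0.0003]
millhead 310 [250.6129 221.8419] [0.538  0.0617 0.1609] [0.0497 0.0489] 0.18280400761888105 ((541.4144287109375, 62.769287109375), 24.951187133789062)
jar 221 [301.5566 238.8824] [ 0.5042 -0.07    0.1151] [0.043  0.0449] 0.11991903445199914 ((505.06964111328125, -70.26
[... 243 characters left out ...]
 0.0846] 0.07173015289668694 ((525.0291137695312, -1.4113445281982422), 61.16803741455078)
tin 565 [333.9788 155.4938] [ 0.7383 -0.1559  0.1077] [0.0746 0.0721] 0.11481395498307334 ((738.4888305664062, -156.25010681152344), 38.21792221069336)
mug 202 [214.5396 161.5099] [0.7171 0.1724 0.0973] [0.0873 0.086 ] 0.10527903641756398 ((717.2042846679688, 170.14439392089844), 52.56172561645508)
bottle 1549 [284.4706 121.0407] [ 0.8231 -0.0179  0.135 ] [0.116  0.0892] 0.2699159998399927 ((845.10693359375, -18.694351196289062), 69.45536041259766)
pitcher 4981 [425.0311 133.7113] [ 0.7808 -0.3888  0.1799] [0.2171 0.2656] 0.2750584866094674 ((824.5385131835938, -425.62933349609375), 148.38961791992188)
```

View pics/crop1.png

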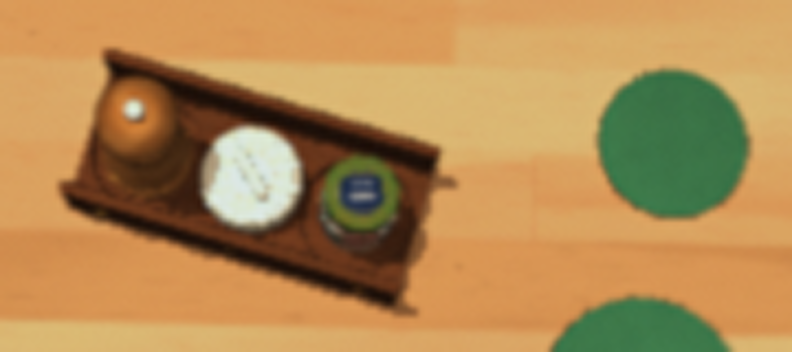

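The crop shows the mill (135,130), timer (252,177) and jar (360,195) in the caddy, and the small mat (673,143). The sizes match: rails 218x97, mill head Ø50, jar Ø46, small mat Ø~93 against ~125 for the others. The mill's pocket is the left (+y) one. Next I turn so the jaws lie along world x, then travel over to the mill.

>>> {"name": "carry_out", "arguments": {
  "increments": [
    {"linear":[0,0,-5],"turn":-8.5},
    {"linear":[0,0,-5],"turn":-8.5},
    {"linear":[0,0,-5],"turn":-8.5},
    {"linear":[0,0,-5],"turn":-8.5},
    {"linear":[0,0,-5],"turn":-8.5},
    {"linear":[0,0,-5],"turn":-8.5},
    {"linear":[0,0,-5],"turn":-8.5},
    {"linear":[0,0,-5],"turn":-8.05},
    {"linear":[0,0,0],"turn":0}
  ],
  "grip": 1,
  "newtons": 40
}}

```text
t: 1.0
ee_pos: [0.2578, -0.6239, 0.2967]
tool_rot: [0.706, 0.708, -0.0, 0.0]
force: [0.2, 0.1, -0.5]
grip_width: 0.0855
```

>>> {"name": "carry_out", "arguments": {
  "increments": [
    {"linear":[20,8.3,0]},
    {"linear":[38,15.6,0]},
    {"linear":[42,17.3,0]},
    {"linear":[42,17.3,0]},
    {"linear":[42,17.3,0]},
    {"linear":[42,17.3,0]},
    {"linear":[42,17.3,0]},
    {"linear":[42,17.3,0]},
    {"linear":[42,17.3,0]},
    {"linear":[42,17.3,0]},
    {"linear":[42,17.3,0]},
    {"linear":[42,17.3,0]},
    {"linear":[42,17.3,0]},
    {"linear":[42,17.3,0]},
    {"linear":[42,17.3,0]},
    {"linear":[42,17.3,0]},
    {"linear":[31,13,0]},
    {"linear":[10,4,0]},
    {"linear":[0,0,0]},
    {"linear":[0,0,0]}
  ]
}}

```text
schema error: expected keys linear, turn
```

>>> {"name": "carry_out", "arguments": {
  "increments": [
    {"linear":[20,8.3,0],"turn":0},
    {"linear":[38,15.6,0],"turn":0},
    {"linear":[42,17.3,0],"turn":0},
    {"linear":[42,17.3,0],"turn":0},
    {"linear":[42,17.3,0],"turn":0},
    {"linear":[42,17.3,0],"turn":0},
    {"linear":[42,17.3,0],"turn":0},
    {"linear":[42,17.3,0],"turn":0},
    {"linear":[42,17.3,0],"turn":0},
    {"linear":[42,17.3,0],"turn":0},
    {"linear":[42,17.3,0],"turn":0},
    {"linear":[42,17.3,0],"turn":0},
    {"linear":[42,17.3,0],"turn":0},
    {"linear":[42,17.3,0],"turn":0},
    {"linear":[42,17.3,0],"turn":0},
    {"linear":[42,17.3,0],"turn":0},
    {"linear":[31,13,0],"turn":0},
    {"linear":[10,4,0],"turn":0},
    {"linear":[0,0,0],"turn":0},
    {"linear":[0,0,0],"turn":0}
  ]
}}

```text
t: 3.0
ee_pos: [0.5406, 0.0624, 0.2961]
tool_rot: [0.708, 0.706, -0.0, -0.0]
force: [-0.2, -0.4, -0.4]
grip_width: 0.0854
```

>>> {"name": "carry_out", "arguments": {
  "increments": [
    {"linear":[1,0,20],"turn":0},
    {"linear":[0,0,30],"turn":0},
    {"linear":[0,0,30],"turn":0},
    {"linear":[0,0,30],"turn":0},
    {"linear":[0,0,25],"turn":0},
    {"linear":[0,0,15],"turn":0},
    {"linear":[0,0,7],"turn":0},
    {"linear":[0,0,0],"turn":0}
  ]
}}

```text
t: 3.8
ee_pos: [0.5408, 0.0636, 0.1392]
tool_rot: [0.708, 0.707, -0.0, -0.0]
force: [0.0, -0.5, 1.2]
grip_width: 0.0854
```

>>> {"name": "carry_out", "arguments": {
  "increments": [
    {"linear":[0,0,0],"turn":0},
    {"linear":[0,0,0],"turn":0},
    {"linear":[0,0,0],"turn":0},
    {"linear":[0,0,0],"turn":0},
    {"linear":[0,0,0],"turn":0},
    {"linear":[0,0,0],"turn":0},
    {"linear":[0,0,0],"turn":0},
    {"linear":[0,0,0],"turn":0}
  ],
  "grip": 0,
  "newtons": 40
}}

```text
t: 4.6
ee_pos: [0.5416, 0.0642, 0.1407]
tool_rot: [0.707, 0.707, 0.001, 0.001]
force: [0.8, -0.8, 6.2]
grip_width: 0.0467
```

```bash
cat > look.py <<'E'
import sys;from h import *
n,name,x0,y0,x1,y1=sys.argv[1],sys.argv[2],*map(int,sys.argv[3:7])
p,d=manip.snapshot(n);np.save(f"pics/{name}rgb.npy",p);np.save(f"pics/{name}.npy",d)
f=min(800/(x1-x0),600/(y1-y0));s=cv2.resize(p[y0:y1,x0:x1],None,fx=f,fy=f,interpolation=cv2.INTER_CUBIC)
cv2.imwrite(f"pics/{name}.png",s[:,:,::-1]);o=manip.get_obs();print(o['t'],o['ee_pos'],o['grip_width'],o['force'])
E
python3 look.py scene s1 190 130 350 250
```

```text
4.65 [0.54156208 0.06417631 0.14066584] 0.0465728518496259 [ 1.49124593 -0.66411477  6.13746877]
```

View pics/s1.png

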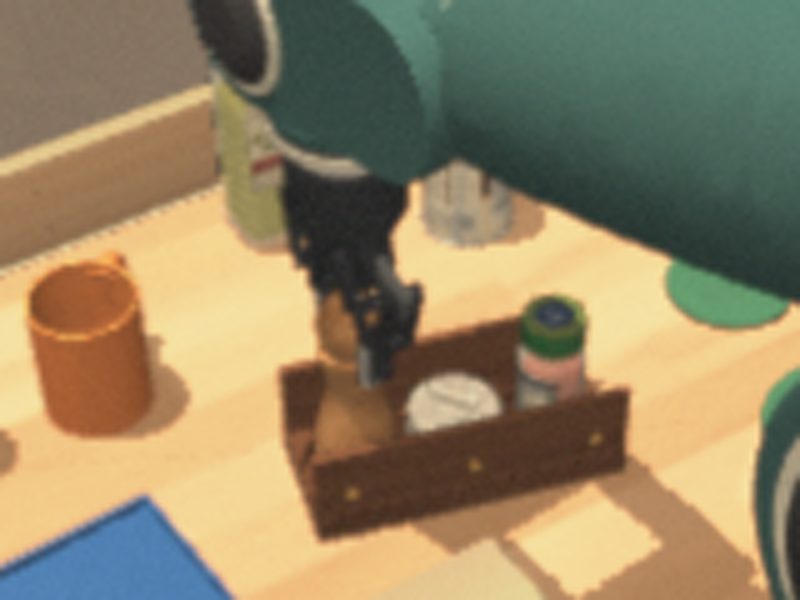

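The picture shows the fingers on the mill's narrowed neck just under the head (crop ~(360,350)). The body evidently tapers, which explains the 47 mm width. The ball sits above the pads, so it is caged. I'll lift gently and check.

>>> {"name": "carry_out", "arguments": {
  "increments": [
    {"linear":[0,0,-3],"turn":0},
    {"linear":[0,0,-6],"turn":0},
    {"linear":[0,0,-10],"turn":0},
    {"linear":[0,0,-15],"turn":0},
    {"linear":[0,0,-20],"turn":0},
    {"linear":[0,0,-20],"turn":0},
    {"linear":[0,0,-20],"turn":0},
    {"linear":[0,0,-12],"turn":0},
    {"linear":[0,0,-4],"turn":0},
    {"linear":[0,0,0],"turn":0},
    {"linear":[0,0,0],"turn":0}
  ]
}}

```text
t: 5.75
ee_pos: [0.5406, 0.0641, 0.2484]
tool_rot: [0.707, 0.707, -0.0, -0.0]
force: [-0.3, -0.7, -2.6]
grip_width: 0.047
```

```bash
python3 look.py scene s2 190 110 350 230
```

```text
5.8 [0.54059325 0.0641138  0.24828407] 0.04652032265111051 [-0.36339072 -0.59243623 -2.08409555]
```

View pics/s2.png

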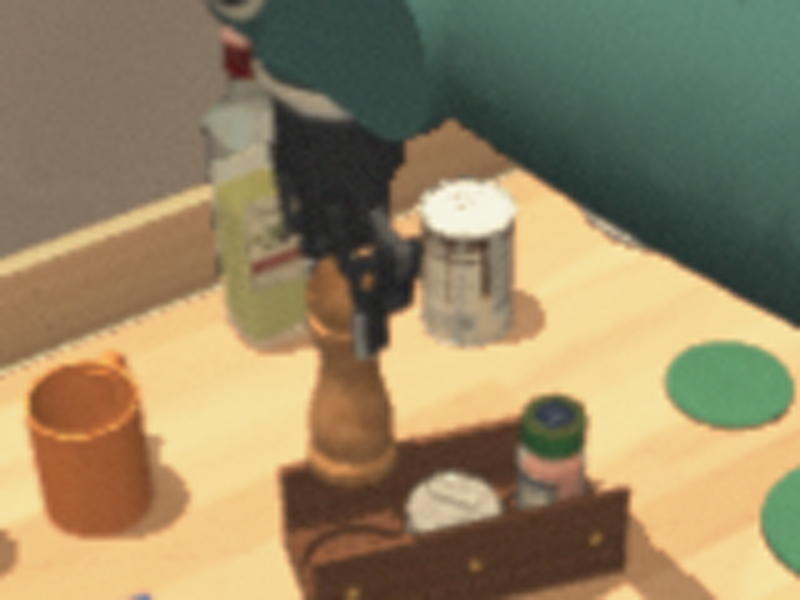

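The mill hangs upright and clear of the rails (base at crop (350,460)). It goes to the far end of the tray.

>>> {"name": "carry_out", "arguments": {
  "increments": [
    {"linear":[8,0,0],"turn":0},
    {"linear":[16,-1,0],"turn":0},
    {"linear":[25,-1,0],"turn":0},
    {"linear":[30,-1,0],"turn":0},
    {"linear":[30,-1,0],"turn":0},
    {"linear":[30,-1,0],"turn":0},
    {"linear":[30,-1,0],"turn":0},
    {"linear":[30,-1,0],"turn":0},
    {"linear":[30,0,0],"turn":0},
    {"linear":[22,0,0],"turn":0},
    {"linear":[14,0,0],"turn":0},
    {"linear":[7,0,0],"turn":0},
    {"linear":[2,0,0],"turn":0},
    {"linear":[0,0,10],"turn":0},
    {"linear":[0,0,22],"turn":0},
    {"linear":[0,0,28],"turn":0},
    {"linear":[0,0,26],"turn":0},
    {"linear":[0,0,17],"turn":0},
    {"linear":[0,0,7],"turn":0},
    {"linear":[0,0,0],"turn":0}
  ]
}}

```text
t: 7.8
ee_pos: [0.5338, 0.3377, 0.1387]
tool_rot: [0.707, 0.707, -0.0, -0.0]
force: [0.1, 0.7, -2.1]
grip_width: 0.0467
```

>>> {"name": "carry_out", "arguments": {
  "increments": [
    {"linear":[0,0,1],"turn":0},
    {"linear":[0,0,1],"turn":0},
    {"linear":[0,0,0],"turn":0},
    {"linear":[0,0,0],"turn":0}
  ]
}}

```text
t: 8.2
ee_pos: [0.534, 0.3382, 0.1379]
tool_rot: [0.707, 0.707, 0.0, 0.0]
force: [-0.2, 0.7, -1.5]
grip_width: 0.0466
```

>>> {"name": "carry_out", "arguments": {
  "increments": [
    {"linear":[0,0,1],"turn":0},
    {"linear":[0,0,1],"turn":0},
    {"linear":[0,0,0],"turn":0},
    {"linear":[0,0,0],"turn":0}
  ]
}}

```text
t: 8.6
ee_pos: [0.5339, 0.3381, 0.1352]
tool_rot: [0.707, 0.707, -0.0, -0.0]
force: [0.2, 0.0, -1.7]
grip_width: 0.0464
```

>>> {"name": "carry_out", "arguments": {
  "increments": [
    {"linear":[0,0,1],"turn":0},
    {"linear":[0,0,0.5],"turn":0},
    {"linear":[0,0,0],"turn":0},
    {"linear":[0,0,0],"turn":0}
  ]
}}

```text
t: 9.0
ee_pos: [0.534, 0.3383, 0.1347]
tool_rot: [0.707, 0.707, 0.0, 0.0]
force: [-2.1, -1.2, 5.4]
grip_width: 0.0465
```

>>> {"name": "carry_out", "arguments": {
  "increments": [
    {"linear":[0,0,0],"turn":0},
    {"linear":[0,0,0],"turn":0},
    {"linear":[0,0,0],"turn":0},
    {"linear":[0,0,0],"turn":0},
    {"linear":[0,0,0],"turn":0},
    {"linear":[0,0,-10],"turn":0},
    {"linear":[0,0,-25],"turn":0},
    {"linear":[0,0,-35],"turn":0},
    {"linear":[0,0,-35],"turn":0},
    {"linear":[0,0,-15],"turn":0},
    {"linear":[0,0,0],"turn":0}
  ],
  "grip": 1
}}

```text
t: 10.1
ee_pos: [0.5344, 0.3384, 0.2568]
tool_rot: [0.707, 0.707, 0.002, 0.001]
force: [-0.2, -0.6, -0.5]
grip_width: 0.0856
```

>>> {"name": "carry_out", "arguments": {
  "increments": [
    {"linear":[-15,0,0],"turn":0},
    {"linear":[-30,-2,0],"turn":0},
    {"linear":[-40,-3,0],"turn":0},
    {"linear":[-40,-3,0],"turn":0},
    {"linear":[-40,-3,0],"turn":0},
    {"linear":[-40,-3,0],"turn":0},
    {"linear":[-40,-3,0],"turn":0},
    {"linear":[-40,-3,0],"turn":0},
    {"linear":[-40,-3,0],"turn":0},
    {"linear":[-40,-3,0],"turn":0},
    {"linear":[-28,-2,0],"turn":0},
    {"linear":[-12,-1,0],"turn":0},
    {"linear":[-3,0,0],"turn":0},
    {"linear":[0,0,0],"turn":0}
  ]
}}

```text
t: 11.5
ee_pos: [0.5047, -0.0696, 0.2531]
tool_rot: [0.707, 0.707, -0.0, -0.0]
force: [-0.4, 0.1, -0.3]
grip_width: 0.0853
```

```bash
python3 look.py top t2 130 130 400 310
```

```text
11.55 [ 0.50476265 -0.06920024  0.25323209] 0.08543534817984351 [-0.04965754 -0.4455338  -0.22354977]
```

View pics/t2.png

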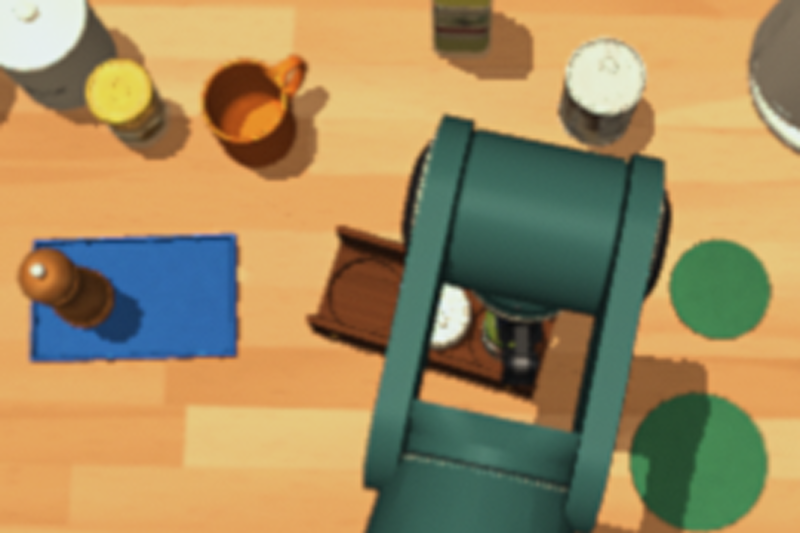

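The mill stands upright on the tray (crop base (95,300)) and the gripper is over the jar (505,330). Next: down on the jar's cap, then close.

>>> {"name": "carry_out", "arguments": {
  "increments": [
    {"linear":[0,0,15],"turn":0},
    {"linear":[0,0,30],"turn":0},
    {"linear":[0,0,30],"turn":0},
    {"linear":[0,0,30],"turn":0},
    {"linear":[0,0,20],"turn":0},
    {"linear":[0,0,11],"turn":0},
    {"linear":[0,0,5],"turn":0},
    {"linear":[0,0,0],"turn":0},
    {"linear":[0,0,0],"turn":0}
  ]
}}

```text
t: 12.45
ee_pos: [0.5053, -0.0698, 0.1137]
tool_rot: [0.707, 0.707, 0.0, 0.0]
force: [-0.5, -0.5, -1.0]
grip_width: 0.0854
```

>>> {"name": "carry_out", "arguments": {
  "increments": [
    {"linear":[0,0,0],"turn":0},
    {"linear":[0,0,0],"turn":0},
    {"linear":[0,0,0],"turn":0},
    {"linear":[0,0,0],"turn":0},
    {"linear":[0,0,0],"turn":0},
    {"linear":[0,0,0],"turn":0},
    {"linear":[0,0,0],"turn":0},
    {"linear":[0,0,0],"turn":0}
  ],
  "grip": 0
}}

```text
t: 13.25
ee_pos: [0.5051, -0.0699, 0.1134]
tool_rot: [0.707, 0.707, 0.0, 0.0]
force: [-0.3, -0.6, 6.0]
grip_width: 0.0439
```

>>> {"name": "carry_out", "arguments": {
  "increments": [
    {"linear":[0,0,-3],"turn":0},
    {"linear":[0,0,-6],"turn":0},
    {"linear":[0,0,-12],"turn":0},
    {"linear":[0,0,-20],"turn":0},
    {"linear":[0,0,-22],"turn":0},
    {"linear":[0,0,-22],"turn":0},
    {"linear":[0,0,-20],"turn":0},
    {"linear":[0,0,-12],"turn":0},
    {"linear":[0,0,-5],"turn":0},
    {"linear":[0,0,0],"turn":0},
    {"linear":[0,0,0],"turn":0}
  ]
}}

```text
t: 14.35
ee_pos: [0.5046, -0.0698, 0.2339]
tool_rot: [0.707, 0.707, -0.0, -0.0]
force: [0.3, 0.4, -1.2]
grip_width: 0.0437
```

```bash
python3 look.py scene s3 190 110 350 230
```

```text
14.4 [ 0.50459385 -0.06981696  0.23377875] 0.04396653873074988 [ 0.85485901 -0.4863922  -2.13634407]
```

View pics/s3.png

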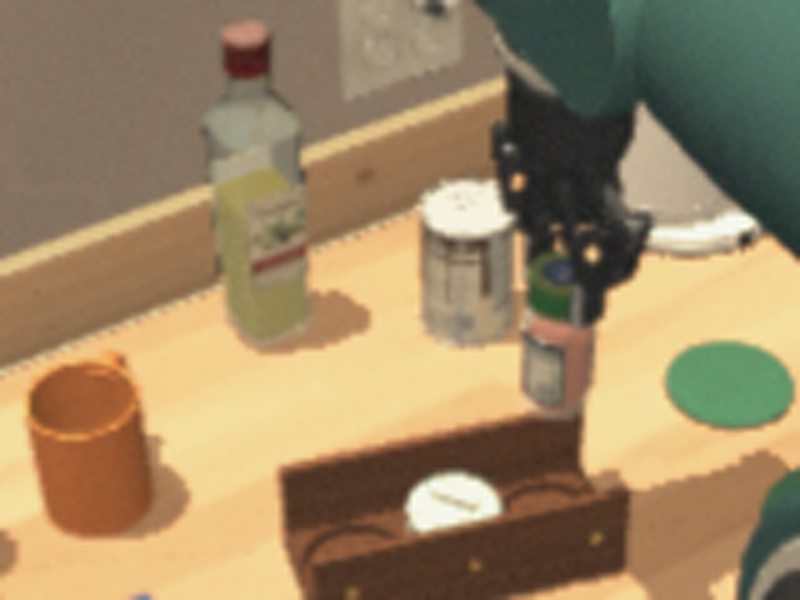

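The jar is held upright and clear of the caddy (crop (555,370)). It goes to the near half of the tray.

>>> {"name": "carry_out", "arguments": {
  "increments": [
    {"linear":[10,1,0],"turn":0},
    {"linear":[20,2,0],"turn":0},
    {"linear":[30,3,0],"turn":0},
    {"linear":[32,4,0],"turn":0},
    {"linear":[32,4,0],"turn":0},
    {"linear":[32,4,0],"turn":0},
    {"linear":[32,4,0],"turn":0},
    {"linear":[32,4,0],"turn":0},
    {"linear":[32,4,0],"turn":0},
    {"linear":[28,3,0],"turn":0},
    {"linear":[20,2,0],"turn":0},
    {"linear":[10,0,0],"turn":0},
    {"linear":[5,0,0],"turn":0},
    {"linear":[0,0,10],"turn":0},
    {"linear":[0,0,25],"turn":0},
    {"linear":[0,0,30],"turn":0},
    {"linear":[0,0,28],"turn":0},
    {"linear":[0,0,18],"turn":0},
    {"linear":[0,0,10],"turn":0},
    {"linear":[0,0,0],"turn":0}
  ]
}}

```text
t: 16.4
ee_pos: [0.5394, 0.2443, 0.1123]
tool_rot: [0.707, 0.707, -0.001, -0.0]
force: [-0.3, 0.1, -1.0]
grip_width: 0.044
```

>>> {"name": "carry_out", "arguments": {
  "increments": [
    {"linear":[0,0,1],"turn":0},
    {"linear":[0,0,0],"turn":0},
    {"linear":[0,0,0],"turn":0}
  ]
}}

```text
t: 16.7
ee_pos: [0.5402, 0.2452, 0.1138]
tool_rot: [0.707, 0.707, 0.001, 0.0]
force: [0.4, -0.3, -0.8]
grip_width: 0.0438
```

>>> {"name": "carry_out", "arguments": {
  "increments": [
    {"linear":[0,0,1],"turn":0},
    {"linear":[0,0,1],"turn":0},
    {"linear":[0,0,1],"turn":0},
    {"linear":[0,0,0],"turn":0},
    {"linear":[0,0,0],"turn":0}
  ]
}}

```text
t: 17.2
ee_pos: [0.5399, 0.2451, 0.1098]
tool_rot: [0.707, 0.707, 0.0, 0.0]
force: [-0.2, 0.3, -1.7]
grip_width: 0.0433
```

>>> {"name": "carry_out", "arguments": {
  "increments": [
    {"linear":[0,0,1],"turn":0},
    {"linear":[0,0,0],"turn":0},
    {"linear":[0,0,0],"turn":0}
  ]
}}

```text
t: 17.5
ee_pos: [0.5399, 0.2451, 0.1088]
tool_rot: [0.707, 0.707, -0.0, -0.0]
force: [0.7, -0.3, -1.5]
grip_width: 0.0443
```

>>> {"name": "carry_out", "arguments": {
  "increments": [
    {"linear":[0,0,1],"turn":0},
    {"linear":[0,0,0],"turn":0},
    {"linear":[0,0,0],"turn":0}
  ]
}}

```text
t: 17.8
ee_pos: [0.5398, 0.2451, 0.1078]
tool_rot: [0.707, 0.707, -0.0, -0.0]
force: [-0.6, 0.2, -1.7]
grip_width: 0.0443
```

>>> {"name": "carry_out", "arguments": {
  "increments": [
    {"linear":[0,0,0.6],"turn":0},
    {"linear":[0,0,0],"turn":0},
    {"linear":[0,0,0],"turn":0}
  ]
}}

```text
t: 18.1
ee_pos: [0.54, 0.2452, 0.1075]
tool_rot: [0.707, 0.707, 0.0, 0.0]
force: [-0.5, 0.2, 2.9]
grip_width: 0.0439
```

>>> {"name": "carry_out", "arguments": {
  "increments": [
    {"linear":[0,0,0],"turn":0},
    {"linear":[0,0,0],"turn":0},
    {"linear":[0,0,0],"turn":0},
    {"linear":[0,0,0],"turn":0},
    {"linear":[0,0,0],"turn":0},
    {"linear":[0,0,-10],"turn":0},
    {"linear":[0,0,-25],"turn":0},
    {"linear":[0,0,-35],"turn":0},
    {"linear":[0,0,-35],"turn":0},
    {"linear":[0,0,-30],"turn":0},
    {"linear":[0,0,-10],"turn":0},
    {"linear":[0,0,0],"turn":0}
  ],
  "grip": 1
}}

```text
t: 19.3
ee_pos: [0.5402, 0.2453, 0.2541]
tool_rot: [0.707, 0.707, 0.001, 0.001]
force: [-0.4, 0.5, -0.2]
grip_width: 0.0851
```

```bash
python3 look.py top t3 130 130 400 310; python3 - <<'E'
from h import *
p=np.load("pics/t3rgb.npy");z=cloud("top",np.load("pics/t3.npy"))[...,2]
hsv=cv2.cvtColor(p,cv2.COLOR_RGB2HSV)
for src in("top0","t3"):
    p=np.load(f"pics/{src}rgb.npy");hsv=cv2.cvtColor(p,cv2.COLOR_RGB2HSV)
    m=(hsv[...,1]<90)&(hsv[...,2]>120);r=np.zeros_like(m);r[215:258,258:294]=1
    for c in comps(m&r):
        q=onplane("top",c[:,0],.054)[:,:2]; print("timer",src,c[:,0].mean(0),cv2.minEnclosingCircle((q*1000).astype(np.float32)),circ(q))
P=cloud("top",np.load("pics/t3.npy"))
r=np.zeros((420,560),bool);r[200:270,228:328]=1
k=r&(P[...,2]>.07)&(P[...,2]<.084);print(k.sum(),cv2.minAreaRect((P[k][:,:2]*1000).astype(np.float32)))
E
```

```text
19.35 [0.53986205 0.24511131 0.25222634] 0.08558274656855604 [-0.59263592 -0.46362861 -0.80781401]
timer top0 [276.671875 234.671875] ((523.4910888671875, -3.228489637374878), 32.34489059448242) (np.float64(0.5233180094529124), np.float64(-0.0037008526537927744), np.float64(0.03083010388502291))
timer t3 [276.44776119 235.11940299] ((522.6564331054688, -2.9262521266937256), 32.861053466796875) (np.float64(0.5229290627578295), np.float64(-0.003269227178160916), np.float64(0.03153153090839552))
518 ((524.4677734375, -2.3324203491210938), (218.4326629638672, 97.21187591552734), 74.25048828125)
```

View pics/t3.png

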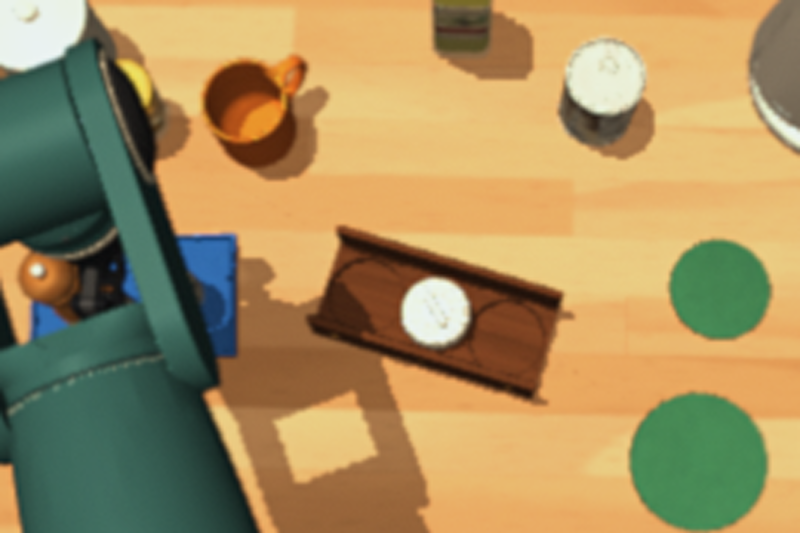

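The timer now stands alone in the caddy (crop (436,312)), measured at (0.523,-0.003) with rail angle 74.3°. I move over it and turn the jaws to lie along the caddy.

>>> {"name": "carry_out", "arguments": {
  "increments": [
    {"linear":[-15,-1,0],"turn":0},
    {"linear":[-33,-2,0],"turn":0},
    {"linear":[-40,-3,0],"turn":0},
    {"linear":[-40,-3,0],"turn":0},
    {"linear":[-40,-3,0],"turn":0},
    {"linear":[-38,-3,0],"turn":0},
    {"linear":[-27,-2,0],"turn":0},
    {"linear":[-12,0,0],"turn":0},
    {"linear":[-3,0,0],"turn":0},
    {"linear":[0,0,0],"turn":-8.5},
    {"linear":[0,0,0],"turn":-8.5},
    {"linear":[0,0,0],"turn":-8.5},
    {"linear":[0,0,0],"turn":-8.5},
    {"linear":[0,0,0],"turn":-8.5},
    {"linear":[0,0,0],"turn":-8.5},
    {"linear":[0,0,0],"turn":-8.5},
    {"linear":[0,0,0],"turn":-8.5},
    {"linear":[0,0,0],"turn":-6.3},
    {"linear":[0,0,0],"turn":0}
  ]
}}

```text
t: 21.25
ee_pos: [0.5228, -0.002, 0.2516]
tool_rot: [0.135, 0.991, 0.0, -0.0]
force: [0.0, -0.9, 0.3]
grip_width: 0.0853
```

```bash
python3 - <<'E'
from h import *
from scipy.spatial.transform import Rotation as R
o=manip.get_obs();r=R.from_quat(o['tool_rot']).as_matrix();t=np.array([.523,-.003,.050])
print(o['ee_pos'],np.degrees(np.arctan2(r[1,0],r[0,0])),r.T@(t-o['ee_pos'])*1000)
E
```

```text
[ 0.52280287 -0.00197299  0.25156184] 164.46904176503094 [ -0.66319702  -0.93037462 201.56131069]
```

>>> {"name": "carry_out", "arguments": {
  "increments": [
    {"linear":[-0.5,-1,15],"turn":0},
    {"linear":[0,0,30],"turn":0},
    {"linear":[0,0,35],"turn":0},
    {"linear":[0,0,35],"turn":0},
    {"linear":[0,0,30],"turn":0},
    {"linear":[0,0,20],"turn":0},
    {"linear":[0,0,15],"turn":0},
    {"linear":[0,0,10],"turn":0},
    {"linear":[0,0,5],"turn":0},
    {"linear":[0,0,3],"turn":0},
    {"linear":[0,0,0],"turn":0}
  ]
}}

```text
t: 22.35
ee_pos: [0.5233, -0.004, 0.0545]
tool_rot: [0.137, 0.991, 0.0, 0.0]
force: [0.0, -0.3, 0.4]
grip_width: 0.0858
```

>>> {"name": "carry_out", "arguments": {
  "increments": [
    {"linear":[0,0,0],"turn":0},
    {"linear":[0,0,0],"turn":0},
    {"linear":[0,0,0],"turn":0},
    {"linear":[0,0,0],"turn":0},
    {"linear":[0,0,0],"turn":0},
    {"linear":[0,0,0],"turn":0},
    {"linear":[0,0,0],"turn":0}
  ],
  "grip": 0,
  "newtons": 40
}}

```text
t: 23.05
ee_pos: [0.5235, -0.004, 0.0556]
tool_rot: [0.137, 0.991, 0.0, 0.001]
force: [-4.3, 0.6, 10.7]
grip_width: 0.0603
```

>>> {"name": "carry_out", "arguments": {
  "increments": [
    {"linear":[0,0,-2],"turn":0},
    {"linear":[0,0,-4],"turn":0},
    {"linear":[0,0,-6],"turn":0},
    {"linear":[0,0,-10],"turn":0},
    {"linear":[0,0,-15],"turn":0},
    {"linear":[0,0,-20],"turn":0},
    {"linear":[0,0,-20],"turn":0},
    {"linear":[0,0,-20],"turn":0},
    {"linear":[0,0,-15],"turn":0},
    {"linear":[0,0,-8],"turn":0},
    {"linear":[0,0,0],"turn":0},
    {"linear":[0,0,0],"turn":0}
  ]
}}

```text
t: 24.25
ee_pos: [0.5229, -0.004, 0.1736]
tool_rot: [0.137, 0.991, -0.0, -0.0]
force: [-0.2, 0.3, -1.8]
grip_width: 0.0597
```

```bash
python3 look.py scene s4 170 110 330 230
```

```text
24.3 [ 0.52274122 -0.00395279  0.1732474 ] 0.05983607638184607 [ 0.19929932  0.85570017 -1.9615227 ]
```

View pics/s4.png

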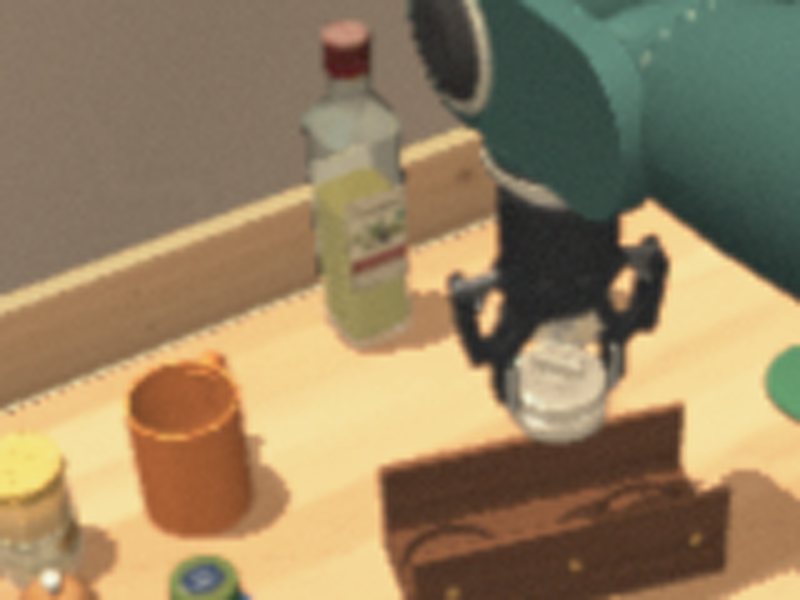

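The timer is held level by the jaws (crop (560,385)). I carry it over the small mat.

>>> {"name": "carry_out", "arguments": {
  "increments": [
    {"linear":[-4,-9.4,0],"turn":0},
    {"linear":[-9,-21,0],"turn":0},
    {"linear":[-13,-30,0],"turn":0},
    {"linear":[-14,-32,0],"turn":0},
    {"linear":[-14,-32,0],"turn":0},
    {"linear":[-14,-32,0],"turn":0},
    {"linear":[-14,-32,0],"turn":0},
    {"linear":[-12,-29,0],"turn":0},
    {"linear":[-9,-21,0],"turn":0},
    {"linear":[-5,-12,0],"turn":0},
    {"linear":[-1.2,-3,0],"turn":0},
    {"linear":[0,0,10],"turn":0},
    {"linear":[0,0,22],"turn":0},
    {"linear":[0,0,30],"turn":0},
    {"linear":[0,0,28],"turn":0},
    {"linear":[0,0,18],"turn":0},
    {"linear":[0,0,10],"turn":0},
    {"linear":[0,0,5],"turn":0},
    {"linear":[0,0,0],"turn":0},
    {"linear":[0,0,0],"turn":0}
  ]
}}

```text
t: 26.3
ee_pos: [0.5601, -0.2777, 0.0523]
tool_rot: [0.137, 0.991, -0.0, 0.001]
force: [0.4, 0.6, -0.1]
grip_width: 0.0601
```

```bash
python3 - <<'E'
from h import *
from scipy.spatial.transform import Rotation as R
o=manip.get_obs();r=R.from_quat(o['tool_rot']).as_matrix();t=np.array([.5592,-.2775,.0416])
print(o['ee_pos'],o['force'],r.T@(t-o['ee_pos'])*1000)
E
```

```text
[ 0.56010045 -0.27767546  0.05231492] [ 0.43641303  0.55327188 -0.13025942] [ 0.92934881 -0.07169575 10.71365266]
```

>>> {"name": "carry_out", "arguments": {
  "increments": [
    {"linear":[0.5,0,3],"turn":0},
    {"linear":[0,0,2],"turn":0},
    {"linear":[0,0,1],"turn":0},
    {"linear":[0,0,1],"turn":0},
    {"linear":[0,0,1],"turn":0},
    {"linear":[0,0,0],"turn":0},
    {"linear":[0,0,0],"turn":0}
  ]
}}

```text
t: 27.0
ee_pos: [0.5591, -0.2773, 0.0432]
tool_rot: [0.137, 0.991, 0.0, -0.0]
force: [-0.1, 1.1, -1.0]
grip_width: 0.0596
```

>>> {"name": "carry_out", "arguments": {
  "increments": [
    {"linear":[0,0,1],"turn":0},
    {"linear":[0,0,0],"turn":0},
    {"linear":[0,0,0],"turn":0}
  ]
}}

```text
t: 27.3
ee_pos: [0.5591, -0.2773, 0.0422]
tool_rot: [0.137, 0.991, 0.0, -0.0]
force: [-0.5, -0.4, 0.2]
grip_width: 0.0599
```

>>> {"name": "carry_out", "arguments": {
  "increments": [
    {"linear":[0,0,1],"turn":0},
    {"linear":[0,0,0],"turn":0},
    {"linear":[0,0,0],"turn":0}
  ]
}}

```text
t: 27.6
ee_pos: [0.5593, -0.2774, 0.0417]
tool_rot: [0.137, 0.991, -0.0, 0.0]
force: [-2.2, 1.3, 6.7]
grip_width: 0.0599
```

>>> {"name": "carry_out", "arguments": {
  "increments": [
    {"linear":[0,0,0],"turn":0},
    {"linear":[0,0,0],"turn":0},
    {"linear":[0,0,0],"turn":0},
    {"linear":[0,0,0],"turn":0},
    {"linear":[0,0,0],"turn":0},
    {"linear":[0,0,-8],"turn":0},
    {"linear":[0,0,-20],"turn":0},
    {"linear":[0,0,-32],"turn":0},
    {"linear":[0,0,-30],"turn":8.5},
    {"linear":[0,0,-30],"turn":8.5},
    {"linear":[0,0,-30],"turn":8.5},
    {"linear":[0,0,-30],"turn":8.5},
    {"linear":[0,0,-25],"turn":8.5},
    {"linear":[0,0,-10],"turn":8.5},
    {"linear":[0,0,-5],"turn":8.5},
    {"linear":[0,0,0],"turn":8.5},
    {"linear":[0,0,0],"turn":6.3},
    {"linear":[0,0,0],"turn":0}
  ],
  "grip": 1
}}

```text
t: 29.4
ee_pos: [0.559, -0.2773, 0.2619]
tool_rot: [0.708, 0.706, 0.0, 0.0]
force: [-0.3, 0.3, 0.2]
grip_width: 0.0852
```

>>> {"name": "carry_out", "arguments": {
  "increments": [
    {"linear":[15,0,0],"turn":0},
    {"linear":[30,0,0],"turn":0},
    {"linear":[42,0,0],"turn":0},
    {"linear":[42,0,0],"turn":0},
    {"linear":[42,0,0],"turn":0},
    {"linear":[42,0,0],"turn":0},
    {"linear":[42,0,0],"turn":0},
    {"linear":[42,0,0],"turn":0},
    {"linear":[30,0,0],"turn":0},
    {"linear":[13,0,0],"turn":0},
    {"linear":[0,0,0],"turn":0}
  ]
}}

```text
t: 30.5
ee_pos: [0.5588, 0.0642, 0.2614]
tool_rot: [0.706, 0.709, 0.0, 0.0]
force: [-0.3, 0.1, -0.4]
grip_width: 0.0851
```

```bash
python3 look.py top t4 130 130 400 310; python3 - <<'E'
from h import *
p=np.load("pics/t4rgb.npy");hsv=cv2.cvtColor(p,cv2.COLOR_RGB2HSV);H,S,V=[hsv[...,i].astype(int) for i in range(3)]
P=cloud("top",np.load("pics/t4.npy"));z=P[...,2]
r=np.zeros(z.shape,bool);r[200:255,345:400]=1
for c in comps((S<90)&(V>120)&r):
    q=onplane("top",c[:,0],.040)[:,:2]; print("timer",cv2.minEnclosingCircle((q*1000).astype(np.float32)),circ(q))
for c in comps(((H>60)&(H<95)&(S>80)|(S<90)&(V>120))&r):
    q=onplane("top",c[:,0],.006)[:,:2]; print("mat",cv2.minEnclosingCircle((q*1000).astype(np.float32)))
def top(n,lo,hi,b):
    r=np.zeros(z.shape,bool);r[b[1]:b[3],b[0]:b[2]]=1;k=r&(z>lo)&(z<hi)
    if k.sum()>10:print(n,k.sum(),np.nanmax(P[k][:,2]),cv2.minEnclosingCircle((P[k][:,:2]*1000).astype(np.float32)))
top("timertop",.03,.06,(345,200,400,255));top("jar",.09,.12,(165,205,215,255));top("mill",.115,.19,(130,200,170,250))
E
```

```text
30.55 [0.55894438 0.062997   0.26130775] 0.08534926000661211 [ 0.75023346 -0.67173342  0.2914467 ]
timer ((557.7518310546875, -276.2793273925781), 35.94572067260742) (np.float64(0.5586988139564522), np.float64(-0.2771041360697117), np.float64(0.033081942764517244))
mat ((559.27685546875, -277.32061767578125), 46.48268508911133)
timertop 392 0.05693473122620296 ((558.9044189453125, -278.7024230957031), 31.415607452392578)
jar 243 0.11534475612981043 ((540.0089721679688, 243.50576782226562), 23.17390251159668)
mill 326 0.17835196917433227 ((532.182861328125, 336.8011779785156), 24.828384399414062)
```

View pics/t4.png

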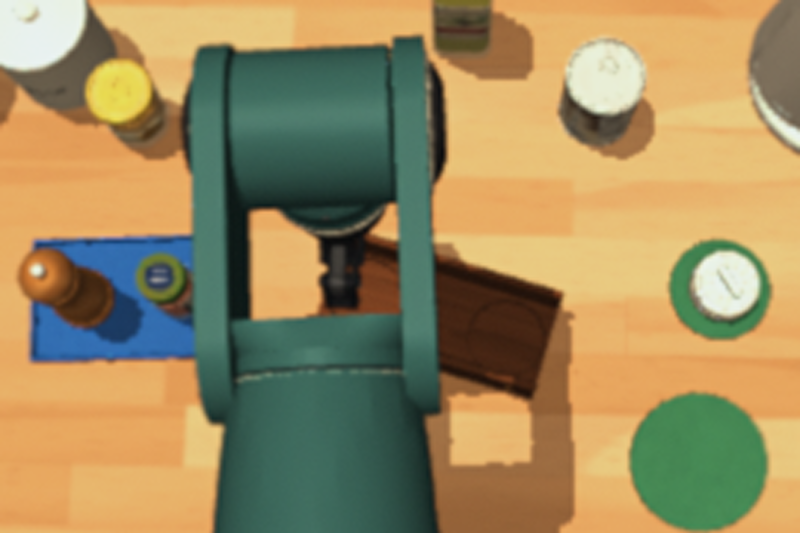

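The timer is centred on the small mat to about 1 mm, and the mill and jar both stand on the tray (crop (95,300), (165,280)). Now back for the jar.

>>> {"name": "carry_out", "arguments": {
  "increments": [
    {"linear":[12,-1,0],"turn":0},
    {"linear":[28,-3,0],"turn":0},
    {"linear":[38,-4,0],"turn":0},
    {"linear":[38,-4,0],"turn":0},
    {"linear":[34,-4,0],"turn":0},
    {"linear":[20,-3,0],"turn":0},
    {"linear":[8,0,0],"turn":0},
    {"linear":[3,0,0],"turn":0},
    {"linear":[0,0,15],"turn":0},
    {"linear":[0,0,30],"turn":0},
    {"linear":[0,0,30],"turn":0},
    {"linear":[0,0,30],"turn":0},
    {"linear":[0,0,24],"turn":0},
    {"linear":[0,0,15],"turn":0},
    {"linear":[0,0,7],"turn":0},
    {"linear":[0,0,3],"turn":0},
    {"linear":[0,0,0],"turn":0}
  ]
}}

```text
t: 32.25
ee_pos: [0.5405, 0.2436, 0.1077]
tool_rot: [0.707, 0.707, 0.0, 0.0]
force: [0.3, -0.3, 0.1]
grip_width: 0.0855
```

>>> {"name": "carry_out", "arguments": {
  "increments": [
    {"linear":[0,0,0],"turn":0},
    {"linear":[0,0,0],"turn":0},
    {"linear":[0,0,0],"turn":0},
    {"linear":[0,0,0],"turn":0},
    {"linear":[0,0,0],"turn":0},
    {"linear":[0,0,0],"turn":0},
    {"linear":[0,0,0],"turn":0},
    {"linear":[0,0,0],"turn":0}
  ],
  "grip": 0
}}

```text
t: 33.05
ee_pos: [0.5404, 0.2439, 0.108]
tool_rot: [0.707, 0.707, 0.001, 0.0]
force: [-0.2, -0.6, 6.1]
grip_width: 0.0442
```

>>> {"name": "carry_out", "arguments": {
  "increments": [
    {"linear":[0,0,-3],"turn":0},
    {"linear":[0,0,-6],"turn":0},
    {"linear":[0,0,-12],"turn":0},
    {"linear":[0,0,-20],"turn":0},
    {"linear":[0,0,-25],"turn":0},
    {"linear":[0,0,-25],"turn":0},
    {"linear":[0,0,-20],"turn":0},
    {"linear":[0,0,-12],"turn":0},
    {"linear":[0,0,-5],"turn":0},
    {"linear":[0,0,0],"turn":0},
    {"linear":[0,0,0],"turn":0}
  ]
}}

```text
t: 34.15
ee_pos: [0.5399, 0.2436, 0.2342]
tool_rot: [0.707, 0.707, -0.001, -0.0]
force: [-0.2, -0.7, -1.9]
grip_width: 0.0437
```

>>> {"name": "carry_out", "arguments": {
  "increments": [
    {"linear":[-10,-1,0],"turn":0},
    {"linear":[-20,-2,0],"turn":0},
    {"linear":[-30,-3,0],"turn":0},
    {"linear":[-32,-4,0],"turn":0},
    {"linear":[-32,-4,0],"turn":0},
    {"linear":[-32,-4,0],"turn":0},
    {"linear":[-32,-4,0],"turn":0},
    {"linear":[-32,-4,0],"turn":0},
    {"linear":[-32,-4,0],"turn":0},
    {"linear":[-28,-3,0],"turn":0},
    {"linear":[-20,-1,0],"turn":0},
    {"linear":[-10,0,0],"turn":0},
    {"linear":[-4,0,0],"turn":0},
    {"linear":[0,0,10],"turn":0},
    {"linear":[0,0,25],"turn":0},
    {"linear":[0,0,30],"turn":0},
    {"linear":[0,0,24],"turn":0},
    {"linear":[0,0,15],"turn":0},
    {"linear":[0,0,8],"turn":0},
    {"linear":[0,0,0],"turn":0}
  ]
}}

```text
t: 36.15
ee_pos: [0.506, -0.0699, 0.1225]
tool_rot: [0.707, 0.707, -0.0, -0.0]
force: [-0.9, 0.2, -0.6]
grip_width: 0.0439
```

>>> {"name": "carry_out", "arguments": {
  "increments": [
    {"linear":[0,0,1],"turn":0},
    {"linear":[0,0,1],"turn":0},
    {"linear":[0,0,0],"turn":0},
    {"linear":[0,0,0],"turn":0}
  ]
}}

```text
t: 36.55
ee_pos: [0.5063, -0.0704, 0.1217]
tool_rot: [0.707, 0.707, 0.0, 0.0]
force: [1.2, 0.7, -0.5]
grip_width: 0.0439
```

Plenty of clearance on all sides; I keep lowering to contact, expected near 0.114.

>>> {"name": "carry_out", "arguments": {
  "increments": [
    {"linear":[0,0,2],"turn":0},
    {"linear":[0,0,1.5],"turn":0},
    {"linear":[0,0,1.5],"turn":0},
    {"linear":[0,0,1],"turn":0},
    {"linear":[0,0,0],"turn":0},
    {"linear":[0,0,0],"turn":0}
  ]
}}

```text
t: 37.15
ee_pos: [0.5062, -0.0703, 0.1152]
tool_rot: [0.707, 0.707, -0.0, -0.0]
force: [-0.2, -0.7, -0.9]
grip_width: 0.0439
```

>>> {"name": "carry_out", "arguments": {
  "increments": [
    {"linear":[0,0,0.8],"turn":0},
    {"linear":[0,0,0],"turn":0},
    {"linear":[0,0,0],"turn":0}
  ]
}}

```text
t: 37.45
ee_pos: [0.5061, -0.0703, 0.1144]
tool_rot: [0.707, 0.707, 0.0, 0.0]
force: [-0.1, -0.3, -1.3]
grip_width: 0.044
```

>>> {"name": "carry_out", "arguments": {
  "increments": [
    {"linear":[0,0,0.8],"turn":0},
    {"linear":[0,0,0],"turn":0},
    {"linear":[0,0,0],"turn":0}
  ]
}}

```text
t: 37.75
ee_pos: [0.5063, -0.0704, 0.114]
tool_rot: [0.707, 0.707, 0.0, 0.0]
force: [-0.5, -0.1, 5.9]
grip_width: 0.0441
```

>>> {"name": "carry_out", "arguments": {
  "increments": [
    {"linear":[0,0,0],"turn":0},
    {"linear":[0,0,0],"turn":0},
    {"linear":[0,0,0],"turn":0},
    {"linear":[0,0,0],"turn":0},
    {"linear":[0,0,0],"turn":0},
    {"linear":[0,0,-10],"turn":0},
    {"linear":[0,0,-25],"turn":0},
    {"linear":[0,0,-35],"turn":0},
    {"linear":[0,0,-35],"turn":0},
    {"linear":[0,0,-30],"turn":0},
    {"linear":[0,0,-10],"turn":0},
    {"linear":[0,0,0],"turn":0}
  ],
  "grip": 1
}}

```text
t: 38.95
ee_pos: [0.5065, -0.0704, 0.2604]
tool_rot: [0.707, 0.707, 0.001, 0.001]
force: [-0.8, -0.6, -0.7]
grip_width: 0.0857
```

>>> {"name": "carry_out", "arguments": {
  "increments": [
    {"linear":[15,1,0],"turn":0},
    {"linear":[30,2,0],"turn":0},
    {"linear":[40,3,0],"turn":0},
    {"linear":[40,3,0],"turn":0},
    {"linear":[40,3,0],"turn":0},
    {"linear":[40,3,0],"turn":0},
    {"linear":[40,3,0],"turn":0},
    {"linear":[40,3,0],"turn":0},
    {"linear":[40,3,0],"turn":0},
    {"linear":[40,2,0],"turn":0},
    {"linear":[27,1,0],"turn":0},
    {"linear":[12,0,0],"turn":0},
    {"linear":[4,0,0],"turn":0},
    {"linear":[0,0,0],"turn":0},
    {"linear":[0,0,0],"turn":0}
  ]
}}

```text
t: 40.45
ee_pos: [0.5331, 0.3368, 0.2585]
tool_rot: [0.707, 0.707, -0.0, 0.0]
force: [-0.5, -1.0, 0.7]
grip_width: 0.0856
```

```bash
python3 look.py top t5 130 130 400 310; python3 - <<'E'
from h import *
P=cloud("top",np.load("pics/t5.npy"));z=P[...,2]
def top(n,lo,hi,b):
    r=np.zeros(z.shape,bool);r[b[1]:b[3],b[0]:b[2]]=1;k=r&(z>lo)&(z<hi)
    if k.sum()>10:print(n,k.sum(),np.nanmax(P[k][:,2]),cv2.minEnclosingCircle((P[k][:,:2]*1000).astype(np.float32)))
top("jar",.095,.125,(285,222,325,260))
E
```

```text
40.5 [0.53323561 0.33668148 0.25864523] 0.08533191137984238 [-1.0128773  -0.460287    0.09214022]
jar 244 0.12241916529289187 ((505.7492980957031, -69.09579467773438), 22.51987648010254)
```

View pics/t5.png

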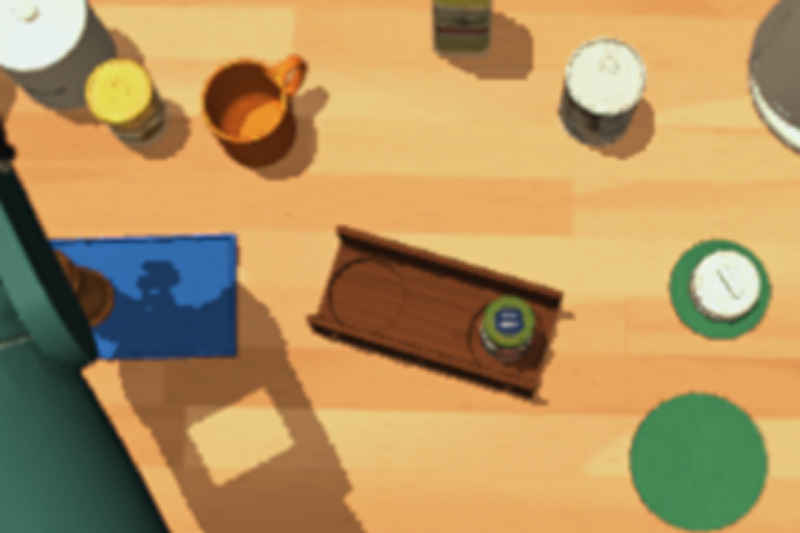

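The jar is back in its pocket (crop (508,320)). Next, the mill.

>>> {"name": "carry_out", "arguments": {
  "increments": [
    {"linear":[1,0,12],"turn":0},
    {"linear":[0,0,25],"turn":0},
    {"linear":[0,0,30],"turn":0},
    {"linear":[0,0,28],"turn":0},
    {"linear":[0,0,17],"turn":0},
    {"linear":[0,0,8],"turn":0},
    {"linear":[0,0,4],"turn":0},
    {"linear":[0,0,0],"turn":0},
    {"linear":[0,0,0],"turn":0}
  ]
}}

```text
t: 41.4
ee_pos: [0.5335, 0.3389, 0.1358]
tool_rot: [0.707, 0.707, 0.001, 0.0]
force: [-0.0, -0.0, 0.3]
grip_width: 0.0857
```

>>> {"name": "carry_out", "arguments": {
  "increments": [
    {"linear":[0,0,0],"turn":0},
    {"linear":[0,0,0],"turn":0},
    {"linear":[0,0,0],"turn":0},
    {"linear":[0,0,0],"turn":0},
    {"linear":[0,0,0],"turn":0},
    {"linear":[0,0,0],"turn":0},
    {"linear":[0,0,0],"turn":0},
    {"linear":[0,0,0],"turn":0}
  ],
  "grip": 0
}}

```text
t: 42.2
ee_pos: [0.5335, 0.3388, 0.1354]
tool_rot: [0.707, 0.707, 0.001, 0.0]
force: [1.1, -0.2, 5.8]
grip_width: 0.0467
```

>>> {"name": "carry_out", "arguments": {
  "increments": [
    {"linear":[0,0,-3],"turn":0},
    {"linear":[0,0,-6],"turn":0},
    {"linear":[0,0,-12],"turn":0},
    {"linear":[0,0,-20],"turn":0},
    {"linear":[0,0,-25],"turn":0},
    {"linear":[0,0,-25],"turn":0},
    {"linear":[0,0,-15],"turn":0},
    {"linear":[0,0,-7],"turn":0},
    {"linear":[0,0,-2],"turn":0},
    {"linear":[0,0,0],"turn":0},
    {"linear":[0,0,0],"turn":0}
  ]
}}

```text
t: 43.3
ee_pos: [0.5329, 0.3385, 0.2483]
tool_rot: [0.707, 0.707, -0.001, -0.0]
force: [0.1, -0.6, -1.8]
grip_width: 0.0464
```

>>> {"name": "carry_out", "arguments": {
  "increments": [
    {"linear":[-8,0,0],"turn":0},
    {"linear":[-16,1,0],"turn":0},
    {"linear":[-25,1,0],"turn":0},
    {"linear":[-30,1,0],"turn":0},
    {"linear":[-30,1,0],"turn":0},
    {"linear":[-30,1,0],"turn":0},
    {"linear":[-30,1,0],"turn":0},
    {"linear":[-30,1,0],"turn":0},
    {"linear":[-30,1,0],"turn":0},
    {"linear":[-22,1,0],"turn":0},
    {"linear":[-14,0,0],"turn":0},
    {"linear":[-7,0,0],"turn":0},
    {"linear":[-2,0,0],"turn":0},
    {"linear":[0,0,10],"turn":0},
    {"linear":[0,0,22],"turn":0},
    {"linear":[0,0,25],"turn":0},
    {"linear":[0,0,22],"turn":0},
    {"linear":[0,0,12],"turn":0},
    {"linear":[0,0,5],"turn":0},
    {"linear":[0,0,0],"turn":0}
  ]
}}

```text
t: 45.3
ee_pos: [0.5421, 0.065, 0.1533]
tool_rot: [0.707, 0.707, -0.0, -0.0]
force: [0.5, 1.1, -0.0]
grip_width: 0.0462
```

>>> {"name": "carry_out", "arguments": {
  "increments": [
    {"linear":[0,0,2],"turn":0},
    {"linear":[0,0,1],"turn":0},
    {"linear":[0,0,0],"turn":0},
    {"linear":[0,0,0],"turn":0}
  ]
}}

```text
t: 45.7
ee_pos: [0.5423, 0.0647, 0.151]
tool_rot: [0.707, 0.707, 0.0, 0.0]
force: [-1.1, 0.4, -0.8]
grip_width: 0.0467
```

>>> {"name": "carry_out", "arguments": {
  "increments": [
    {"linear":[0,0,3],"turn":0},
    {"linear":[0,0,2.5],"turn":0},
    {"linear":[0,0,1.5],"turn":0},
    {"linear":[0,0,1],"turn":0},
    {"linear":[0,0,0],"turn":0},
    {"linear":[0,0,0],"turn":0}
  ]
}}

```text
t: 46.3
ee_pos: [0.5422, 0.0647, 0.1426]
tool_rot: [0.707, 0.707, -0.0, -0.0]
force: [-0.4, -0.4, -1.5]
grip_width: 0.0465
```

>>> {"name": "carry_out", "arguments": {
  "increments": [
    {"linear":[0,0,0.8],"turn":0},
    {"linear":[0,0,0],"turn":0},
    {"linear":[0,0,0],"turn":0}
  ]
}}

```text
t: 46.6
ee_pos: [0.5422, 0.0647, 0.1418]
tool_rot: [0.707, 0.707, 0.0, 0.0]
force: [-0.1, 0.5, -1.8]
grip_width: 0.0463
```

>>> {"name": "carry_out", "arguments": {
  "increments": [
    {"linear":[0,0,0.8],"turn":0},
    {"linear":[0,0,0],"turn":0},
    {"linear":[0,0,0],"turn":0}
  ]
}}

```text
t: 46.9
ee_pos: [0.5423, 0.0646, 0.1414]
tool_rot: [0.707, 0.707, 0.0, 0.0]
force: [-1.1, -1.1, 3.8]
grip_width: 0.0464
```

Contact came at the expected height, so the mill is in the pocket. Release, rise and move aside towards the tray to check.

>>> {"name": "carry_out", "arguments": {
  "increments": [
    {"linear":[0,0,0],"turn":0},
    {"linear":[0,0,0],"turn":0},
    {"linear":[0,0,0],"turn":0},
    {"linear":[0,0,0],"turn":0},
    {"linear":[0,0,0],"turn":0},
    {"linear":[0,0,-10],"turn":0},
    {"linear":[0,0,-25],"turn":0},
    {"linear":[0,0,-35],"turn":0},
    {"linear":[0,0,-35],"turn":0},
    {"linear":[0,0,-25],"turn":0},
    {"linear":[0,0,-10],"turn":0},
    {"linear":[0,0,0],"turn":0}
  ],
  "grip": 1
}}

```text
t: 48.1
ee_pos: [0.5424, 0.0647, 0.2823]
tool_rot: [0.707, 0.707, 0.001, 0.001]
force: [0.7, 0.0, 0.2]
grip_width: 0.0854
```

>>> {"name": "carry_out", "arguments": {
  "increments": [
    {"linear":[15,0,0],"turn":0},
    {"linear":[30,0,0],"turn":0},
    {"linear":[40,0,0],"turn":0},
    {"linear":[40,0,0],"turn":0},
    {"linear":[40,0,0],"turn":0},
    {"linear":[40,0,0],"turn":0},
    {"linear":[40,0,0],"turn":0},
    {"linear":[20,0,0],"turn":0},
    {"linear":[5,0,0],"turn":0},
    {"linear":[0,0,0],"turn":0}
  ]
}}

```text
t: 49.1
ee_pos: [0.5419, 0.3349, 0.2799]
tool_rot: [0.707, 0.707, -0.001, -0.0]
force: [0.2, -0.4, 0.5]
grip_width: 0.0847
```

```bash
python3 look.py top t6 130 130 400 310; python3 look.py scene s6 120 140 440 260; python3 - <<'E'
from h import *
for s in("top0","t6"):
    P=cloud("top",np.load(f"pics/{s}.npy"));z=P[...,2]
    def top(n,lo,hi,b):
        r=np.zeros(z.shape,bool);r[b[1]:b[3],b[0]:b[2]]=1;k=r&(z>lo)&(z<hi)
        if k.sum()>10:print(s,n,k.sum(),np.nanmax(P[k][:,2]),cv2.minEnclosingCircle((P[k][:,:2]*1000).astype(np.float32)))
    top("jar",.095,.12,(285,222,325,260));top("mill",.12,.2,(235,205,275,245))
    top("tin",.1,.13,(315,140,350,185));top("mug",.09,.12,(190,140,240,190));top("timer",.03,.06,(345,200,400,255))
E
```

```text
49.15 [0.54206869 0.33415568 0.2802798 ] 0.0851764311291788 [0.43849156 0.0668703  0.45031692]
49.2 [0.54220325 0.33375905 0.28064882] 0.0852902246856828 [-0.44400608 -0.04566952  0.35767218]
top0 jar 221 0.11991903445199914 ((505.06964111328125, -70.2691650390625), 22.75324249267578)
top0 mill 310 0.18280400761888105 ((541.4144287109375, 62.769287109375), 24.951187133789062)
top0 tin 565 0.11481395498307334 ((738.4888305664062, -156.25010681152344), 38.21792221069336)
top0 mug 202 0.10527903641756398 ((717.2042846679688, 170.14439392089844), 52.56172561645508)
t6 jar 228 0.11975626186892918 ((505.8633117675781, -69.117431640625), 22.538494110107422)
t6 mill 310 0.18466015229961297 ((540.989990234375, 63.37185287475586), 25.115312576293945)
t6 tin 570 0.11742110283870821 ((738.767578125, -155.750244140625), 38.752899169921875)
t6 mug 201 0.10577028526281218 ((718.9603271484375, 173.95950317382812), 51.37138366699219)
t6 timer 394 0.057431879521852025 ((559.1442260742188, -278.3890380859375), 31.78695297241211)
```

View pics/t6.png

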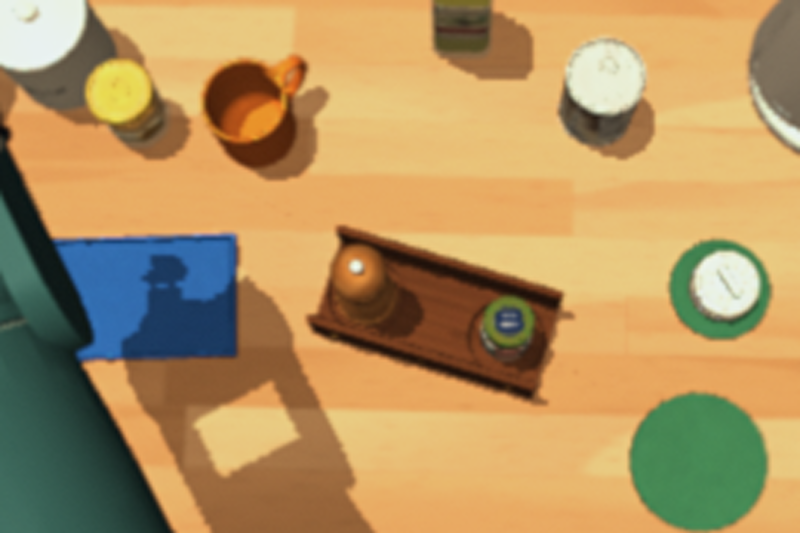

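View pics/s6.png

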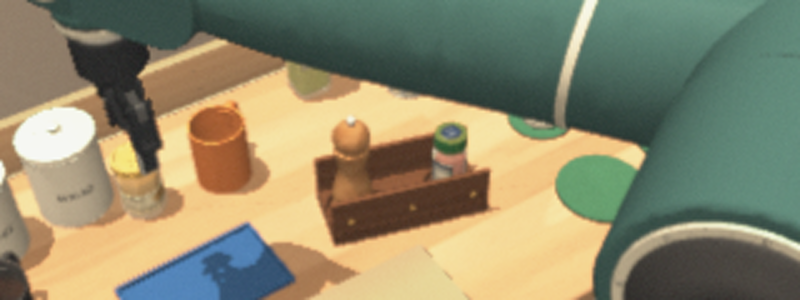

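Both views show everything in place: mill (360,275) and jar (508,320) upright in their own pockets, timer centred on the small mat (722,285), mug and tin where they were. Handing in.

```bash
python3 -c "
from bench import manip
print(manip.sign_off())"
```

```text
the job is handed in; nothing more can be done
None
```

The job is done and handed in at about 49 s of the 128 s. I stood the mill and then the jar on the blue tray. With both there, I lifted the timer out along the caddy and set it on the smallest green mat. Then I returned the jar and the mill to the pockets they came from.

**Last checks:**
- **Timer:** upright, within about 1 mm of the mat's centre.
- **Mill and jar:** both upright in their own pockets, within about 1.5 mm of where they started.
- **Mug and tin:** the pictures show neither one moved. The tin's measured position agrees to under 1 mm. The mug's differs by about 4 mm, which I put down to depth noise on its thin rim because its pixels look unchanged.
- **Gripper:** open and touching nothing when I handed in.

**Disagreements with the description:** the jaws closed to 47, 44 and 60 mm on the mill, jar and timer, all less than the listed widths. The mill narrows below its head; the other two I did not explain. All three grips held without slipping.

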